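Roll the blue pigment vial to its pocket

ROBOT

A 6-joint arm with a two-finger parallel gripper is mounted at the origin on the work surface. World frame = base frame: x ahead of the robot, y to its left, z up, the work surface at z = 0. Lengths are in m, angles in rad, forces in N, time in s.
With the tool pointing down it reaches from about 0.375 to 0.825 m from the base axis. Payload 5.5 kg.
Tool frame: the origin (TCP) lies on the centre line of the jaws, within the pads' length; the fingertips stand 25 mm ahead of it and the grasp point (between the pads) lies 6 mm ahead of it (robot.tip_reach is the distance from the TCP to the fingertips, in m); z points along the fingers, y is the line along which they close (so a half turn about z gives the same grasp; the last joint's range is limited). The gripper opens to 85 mm and grips with 20 to 120 N. Pads are 22 mm wide; open, the fingers measure 114 mm over their backs; the gripper's body (76 mm by 85 mm) begins 54 mm behind the grasp point. The pads swing forward as they close: fully open they stand 13 mm farther back than shut.
Start: joints at [-1.188, 0.314, -0.047, 1.21, 0, 1.571], TCP at [0.224, -0.557, 0.256] pointing down, gripper open.
Joint ranges: [-2.67, 2.67], [-0.69, 1.73], [-1.03, 1.25], [-2.08, 2.16], [-1.42, 1.45], [-3.14, 3.14]. Speed limits (rad/s): [2.39, 2.39, 3.01, 3.14, 3.14, 3.14].

INTERFACE

Orientations are given as a unit quaternion [w, x, y, z].
In Python, from cell import robot gives the robot as it stands.
- The arm moves only by the tool drive_effector, called after ">>>" by a JSON object that holds its "fn" and its "kwargs", one argument or row to a line. Schema: {"type":"object","properties":{"segments":{"type":"array","items":{"type":"object","properties":{"dx":{"type":"number"},"dy":{"type":"number"},"dz":{"type":"number"},"turn":{"type":"number"}},"additionalProperties":false},"minItems":1,"maxItems":20},"jaw":{"type":"number"},"force":{"type":"number"},"only":{"type":"string"},"quiet":{"type":"boolean"},"lines":{"type":"string"}},"required":["segments"],"additionalProperties":false}. segments is a list of rows, 1 to 20 of them, each an object with the fields dx, dy, dz (the shift in m), turn (a turn about the tool's z in rad); a field left out counts as zero; each row is the pose to reach, as a shift and turn from the pose commanded when the call began, along the tool's axes at that moment; what a row does not reach only later rows make up. A row lasts 1/8 s, in which the tool goes at most 0.0625 m and 0.188 rad, less where a joint would pass 70% of its speed; a pose out of reach is approached as far as the arm can. jaw is the finger opening in m, set as the call begins (left out keeps the last). The fingers move at their own pace and stop on an object; force is the grip in N (left out, the last holds). Time passes only in rows, so rows that do not move let the fingers close. The tool returns the time, the measured TCP pose, the force, the opening and the grip force at its end. only (a regular expression) keeps the lines of the reply that match it, lines (a string "A,B") keeps lines A to B, and quiet returns only ok. Input that does not fit is refused with a message, and nothing moves.
- robot.read_state(): the state, without advancing time (a new reading comes with each control period).
- robot.get_image(name): name is "scene" or "top" or "wrist"; returns the picture (400x640x3 uint8, red, green, blue); there is no depth.
- robot.camera_model(name): a dict with "mtx" (3x3 intrinsics, pixels), "world_from_camera" (4x4, takes a point from camera to world coordinates). Camera axes: x right, y up, looking along -z (the intrinsics and any distortion apply to the point x, -y, -z); pixel columns grow to the right and rows downward; lengths in m; the calibration is good to about 2 mm. The wrist camera is an equidistant fisheye: a pixel r from the principal point sees the ray r / f radians off the axis. A picture is of the moment at which its call begins: read the wrist's pose just before it. camera_model takes no time and is no camera call; for the wrist camera it gives the pose at the moment of the call.
- robot.sign_off(): hands the job in; it is judged then, once.
The state is a dict: "clock": time; "joint_positions": joint angles; "joint_vel": joint speeds; "joint_torque": joint torques, N m; "tcp_pos": TCP position; "ee_rot": TCP orientation; "contact_force": force on the tool from outside, world axes, zero at the start; "moment": the same for the moment, N m; "width": finger opening in m; "grasp_force": force on a finger pad.
Only numpy, scipy, OpenCV 4.12 (cv2) and the standard library are available. Lean on these libraries where they do the work, as an engineer would, in place of code of your own. Each camera call takes 0.05 s, during which the arm holds its last target. There are 200 camera calls.

TASK

Pick up the white paddle by its dark handle and, touching the vial only with the paddle, slowly and gently roll the blue pigment vial along its lane of the wooden rack, over the thin brass bead and into the green pocket at the closed end. Leave the ochre vial alone, then stand the paddle upright on the table again, roughly where you found it.

Things in the scene. Friction and masses are not known exactly. Their poses are not given: they have to be found in the camera images.
- rack: Fixed wooden rack, origin on the table, z up. Two level lanes run along its y, centred at x = -52 and +52 mm, 96 mm wide; floor 12 mm high, 8 mm walls to 30 mm. Open at +y (floor ends at y=150), closed at -y by a stop 36 mm high with inner face at y=-150. A 1.5 mm high brass bead crosses each lane at y=-124.5; green pocket between bead and stop: vial axis there y -132 to -135.
- blue_vial: Blue cylinder with black cap end and white band, 30 mm diameter, 90 mm long, about 80 g, lying across either one of the lanes on its floor, free to roll. Origin: its centre, 27 mm above the table; x is its long axis (along the rack's x), y and z turn as it rolls. Starts at rack y -30 to +50 mm.
- ochre_vial: Ochre-yellow vial of the same shape and size, lying in the other lane; origin and axes as for the blue one. Not to be moved.
- paddle: Paddle standing upright on the table off the rack's +y end. Slippery white plastic blade 64 mm wide (its x), 22 mm thick (its y), 0 to 55 mm high; above it a dark wood handle 36 mm wide (x), 22 mm thick (y), 55 to 102 mm high. 160 g. Origin: centre of the underside, z up. Grip the handle across its thickness.

How it is judged:
By the outcome, as a careful person would: the job done as asked, in the order asked, and still so for the second after the job is handed in, with the robot touching nothing.
It also fails if it takes over 46 s, if anything falls off the work surface, if the arm or the gripper's body presses on something with over 40 N, if the wrist force passes 120 N, or if a joint passes its speed limit or range.

## Working session

There is one attempt and no reset: what is moved stays moved. The work goes in short steps, Python scripts to look and compute and a tool call to move; the robot and the scene stay as the last step left them, time stands still between calls to the robot, and variables do not carry over. Pictures are saved under pics/ and viewed, at most 10 in all, crops included, and the job is handed in when it is done.

```bash
ls; mkdir -p pics; python3 - <<'E'
from cell import robot
import cv2,numpy as np
s=robot.read_state();print(s)
ims=[]
for n in("scene","top"):
    im=robot.get_image(n);cv2.imwrite(f"pics/{n}0.png",im[:,:,::-1]);m=robot.camera_model(n);print(n,m)
E
```

```text
cell.py
pics
{'clock': 0.0, 'joint_positions': array([-1.18798991e+00,  3.14218888e-01, -4.80436554e-02,  1.21023328e+00,
        1.33730465e-05,  1.57079592e+00]), 'joint_vel': array([-0.00087787, -0.00044236,  0.00154771,  0.00137485, -0.00068857,
        0.00100498]), 'joint_torque': array([ 1.46769984e-03, -5.39599836e+01,  3.39743936e+01,  1.93914963e-02,
        9.65260324e-05,  6.44680853e-06]), 'tcp_pos': array([ 0.22391996, -0.55607636,  0.25545436]), 'ee_rot': array([-8.35499994e-04,  9.81737868e-01,  1.90236790e-01, -1.55088221e-04]), 'contact_force': array([-0.42770624, -0.4836697 , -0.17968623]), 'moment': array([0.00340385, 0.01428611, 0.01389432]), 'grasp_force': 0.0, 'width': 0.08551531160557281}
scene {'mtx': array([[383.84048979,   0.        , 319.13761643],
       [  0.        , 383.84048979, 196.62576923],
       [  0.        ,   0.        ,   1.        ]]), 'world_from_camera': array([[ 0.79349097, -0.35970187,  0.49090391,  0.86103764],
       [ 0.60835621,  0.44684586, -0.65592035, -0.31763063],
       [ 0.0165774 ,  0.81911131,  0.57339502,  0.44100319],
       [ 0.        ,  0.        ,  0.        ,  1.        ]])}
top {'mtx': array([[520.66889108,   0.        , 325.34605289],
       [  0.        , 520.66889108, 206.25983102],
       [  0.        ,   0.        ,   1.        ]]), 'world_from_camera': array([[ 0.00683184,  0.99444677, -0.10501877,  0.47484857],
       [-0.99940101,  0.01035312,  0.03302159,  0.12371186],
       [ 0.03392548,  0.10473027,  0.99392184,  0.86130244],
       [ 0.        ,  0.        ,  0.        ,  1.        ]])}
```

View pics/scene0.png

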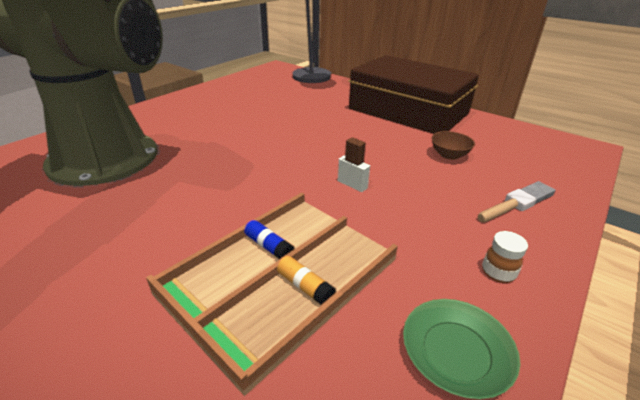

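View pics/top0.png

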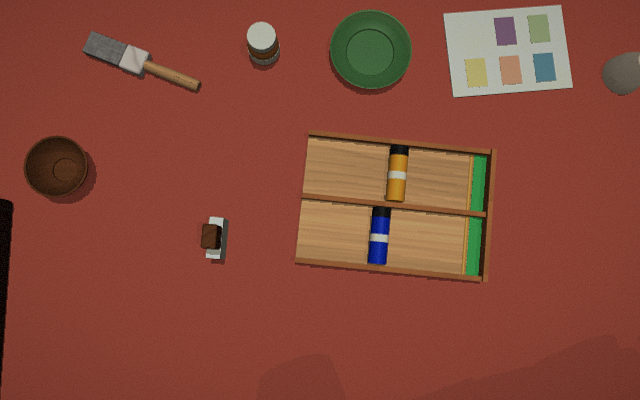

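The scene view shows the blue vial in the robot-side lane at about (270,238). The ochre vial is at (307,278), the pockets are at lower left and the paddle is at (354,165). In the top view blue is at (379,236), ochre at (397,174), green pockets at (476,183) and (474,247), and the paddle at (213,238).

```bash
cat > h.py <<'E'
from cell import robot
import cv2,numpy as np
def ray(n,p):
    m=robot.camera_model(n);T=m["world_from_camera"];K=m["mtx"]
    d=np.linalg.inv(K)@[p[0],p[1],1];return T[:3,3],T[:3,:3]@(d*[1,-1,-1])
def onz(n,p,z):
    o,d=ray(n,p);return o+d*(z-o[2])/d[2]
def proj(n,P):
    m=robot.camera_model(n);T=m["world_from_camera"];q=T[:3,:3].T@(np.asarray(P)-T[:3,3]);q=m["mtx"]@(q*[1,-1,-1]);return q[:2]/q[2]
def cross2(p,q):  # top pixel, scene pixel
    o1,d1=ray("top",p);o2,d2=ray("scene",q);A=np.c_[d1,-d2];t=np.linalg.lstsq(A,o2-o1,rcond=None)[0]
    a,b=o1+t[0]*d1,o2+t[1]*d2;return (a+b)/2,np.linalg.norm(a-b)
def blobs(im,lo,hi,mn=25,box=None):
    m=cv2.inRange(cv2.cvtColor(im,cv2.COLOR_RGB2HSV),lo,hi)
    if box: k=np.zeros_like(m);k[box[1]:box[3],box[0]:box[2]]=1;m*=k
    c,_=cv2.findContours(m,cv2.RETR_EXTERNAL,cv2.CHAIN_APPROX_NONE)
    return [x for x in c if cv2.contourArea(x)>mn]
E
python3 - <<'E'
from h import *
np.set_printoptions(precision=4,suppress=True)
t=cv2.imread("pics/top0.png")[:,:,::-1].copy();s=cv2.imread("pics/scene0.png")[:,:,::-1].copy()
def show(n,im,lab,lo,hi,box,z,mn=25):
    for c in blobs(im,lo,hi,mn,box):
        r=cv2.minAreaRect(c);b=cv2.boxPoints(r)
        print(n,lab,np.array(r[0]),np.array(r[1]),r[2],'ctr',onz(n,r[0],z)[:2],'corners',[onz(n,p,z)[:2].round(4).tolist() for p in b])
show("top",t,"green",(45,120,60),(75,255,255),(440,130,500,290),.012)
show("top",t,"blue",(110,150,60),(130,255,255),(350,190,420,280),.027)
show("top",t,"ochre",(15,170,90),(25,255,255),(370,140,420,210),.027)
show("top",t,"wbandB",(0,0,110),(180,60,255),(360,225,400,250),.042,8)
show("top",t,"wbandO",(0,0,110),(180,60,255),(380,165,415,185),.042,8)
show("top",t,"white",(0,0,90),(180,60,255),(190,205,240,270),.055)
show("top",t,"handle",(3,90,20),(20,255,95),(190,205,240,270),.102)
show("scene",s,"white",(0,0,80),(180,60,255),(325,130,385,200),.055)
show("scene",s,"handle",(0,60,10),(20,255,90),(325,130,385,200),.102)
a=cv2.resize(t[125:290,190:505],None,fx=2.5,fy=2.5,interpolation=cv2.INTER_CUBIC)
b=cv2.resize(t[205:270,190:245],None,fx=6,fy=6,interpolation=cv2.INTER_CUBIC)
c=cv2.resize(s[130:200,325:385],None,fx=5,fy=5,interpolation=cv2.INTER_CUBIC)
o=np.zeros((410,660,3),np.uint8);o[:390,:330]=b;o[:350,340:640]=c
cv2.imwrite("pics/r.png",a[:,:,::-1]);cv2.imwrite("pics/p.png",o[:,:,::-1])
E
```

```text
top green [473.7872 245.8731] [12.6321 58.0631] 4.236394882202148 ctr [ 0.5016 -0.1491] corners [[0.4551, -0.1341], [0.5501, -0.1433], [0.5488, -0.1643], [0.4537, -0.1549]]
top green [478.1047 182.7704] [12.3403 55.2199] 4.289153099060059 ctr [ 0.6066 -0.1588] corners [[0.5611, -0.144], [0.6539, -0.1531], [0.6526, -0.1739], [0.5598, -0.1645]]
top blue [377.2624 252.3762] [17.5127 21.7913] 5.710593223571777 ctr [0.4896 0.0122] corners [[0.4736, 0.028], [0.5082, 0.0245], [0.5056, -0.0036], [0.471, 0.0001]]
top blue [379.9303 224.2664] [17.2923 17.0207] 5.19442892074585 ctr [0.5347 0.0078] corners [[0.5222, 0.023], [0.5496, 0.0204], [0.5473, -0.0075], [0.5199, -0.0049]]
top ochre [395.6829 189.3537] [17.7795 21.755 ] 6.340191841125488 ctr [ 0.5918 -0.0182] corners [[0.5756, -0.0017], [0.6111, -0.0058], [0.6082, -0.0348], [0.5727, -0.0305]]
top ochre [398.1459 162.1654] [17.6531 16.7798] 3.5763344764709473 ctr [ 0.6367 -0.0226] corners [[0.6236, -0.0072], [0.6514, -0.0091], [0.6499, -0.038], [0.6221, -0.0361]]
top wbandB [379.08 237.44] [17.5362  7.6368] 8.13010311126709 ctr [0.5128 0.01
[... 495 characters left out ...]
, 0.2776], [0.5438, 0.276], [0.5413, 0.2544], [0.5247, 0.256]]
top handle [217.5 261. ] [ 4. 13.] 90.0 ctr [0.4741 0.2534] corners [[0.4769, 0.2628], [0.4771, 0.2442], [0.4713, 0.2441], [0.4712, 0.2627]]
top handle [210.7157 235.9797] [19.5217 25.079 ] 4.085616588592529 ctr [0.5101 0.2642] corners [[0.4929, 0.279], [0.5291, 0.2775], [0.5274, 0.2494], [0.4911, 0.251]]
scene white [352.35 173.45] [35.1013 28.4605] 18.43494987487793 ctr [0.5331 0.2258] corners [[0.518, 0.1772], [0.4714, 0.2733], [0.5492, 0.2777], [0.5859, 0.185]]
scene handle [354.4703 152.797 ] [18.4082 21.9903] 5.710593223571777 ctr [0.5358 0.2231] corners [[0.542, 0.1805], [0.4971, 0.2536], [0.529, 0.2697], [0.5706, 0.1956]]
```

View pics/r.png

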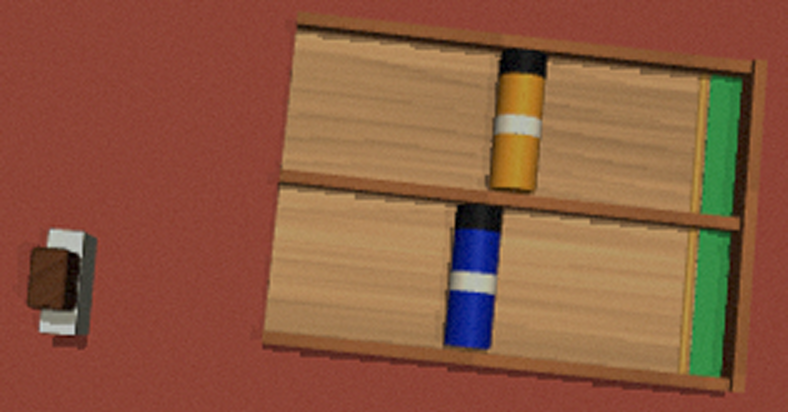

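View pics/p.png

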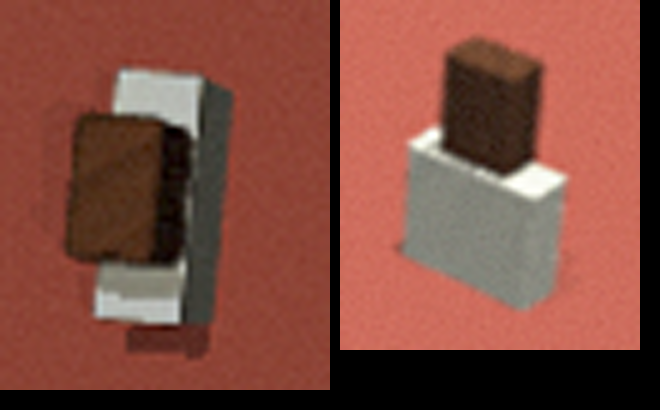

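The rack crop shows the open floor edge of the blue lane from (301,200) to (296,258) in full-image pixels. In the paddle crop, the blade-top corners are at about (210,217), (224,218), (206,258) and (220,259). The handle-top corners are at (203,224), (217,225), (201,247) and (215,249).

```bash
python3 - <<'E'
from h import *
np.set_printoptions(precision=4,suppress=True)
B=[onz("top",p,.055)[:2] for p in((209.7,216.7),(223.8,218),(205.8,258),(220.3,258.7))]
H=[onz("top",p,.102)[:2] for p in((203,224.2),(217,224.7),(201,247.5),(215.3,248.7))]
for n,C in("blade",B),("handle",H):
    d=(C[0]+C[1]-C[2]-C[3])/2; print(n,np.mean(C,0),"width",np.hypot(*d),"yaw",np.arctan2(d[1],d[0]))
# scene view checks: handle top centre and blade top corners
print("scene handle",np.mean([onz("scene",(325+x/5-68,130+y/5),.102)[:2] for x,y in((480,38),(543,62),(507,78),(444,55))],0))
for p in((301.2,199.8),(296,258.2)): print("open end",onz("top",p,.012)[:2])
q=np.array([onz("top",p,.036)[:2] for p in((496.4,149.5),(487.2,281))]);print("stop top outer",q)
psi=-.094;u=np.array([np.cos(psi),np.sin(psi)]);v=np.array([-u[1],u[0]])
E
```

```text
blade [0.5096 0.2664] width 0.06311884847722468 yaw -0.060686144729559986
handle [0.5097 0.2666] width 0.03426716818111609 yaw -0.0476057150887787
scene handle [0.5127 0.2627]
open end [0.5748 0.1352]
open end [0.4794 0.1425]
stop top outer [[ 0.6581 -0.1823]
 [ 0.4454 -0.1616]]
```

>>> {"fn": "drive_effector", "kwargs": {
  "segments": [
    {}
  ]
}}

```text
clock: 0.22
tcp_pos: [0.224, -0.5563, 0.2558]
ee_rot: [-0.0, 0.982, 0.19, -0.0]
contact_force: [-0.1, -0.3, 0.5]
width: 0.0853
grasp_force: 0.0
```

>>> {"fn": "drive_effector", "kwargs": {
  "segments": [
    {"dx": 0.41,"dy": -0.33,"turn": -1.5},
    {"dx": 0.41,"dy": -0.33,"turn": -1.5},
    {"dx": 0.41,"dy": -0.33,"turn": -1.5},
    {"dx": 0.41,"dy": -0.33,"turn": -1.5},
    {"dx": 0.41,"dy": -0.33,"turn": -1.5},
    {"dx": 0.41,"dy": -0.33,"turn": -1.5},
    {"dx": 0.41,"dy": -0.33,"turn": -1.5},
    {"dx": 0.41,"dy": -0.33,"turn": -1.5},
    {"dx": 0.573,"dy": -0.655,"dz": 0.096,"turn": -2.7},
    {"dx": 0.573,"dy": -0.655,"dz": 0.096,"turn": -2.7},
    {"dx": 0.573,"dy": -0.655,"dz": 0.096,"turn": -2.7},
    {"dx": 0.573,"dy": -0.655,"dz": 0.096,"turn": -2.7},
    {"dx": 0.573,"dy": -0.655,"dz": 0.096,"turn": -2.7},
    {"dx": 0.573,"dy": -0.655,"dz": 0.096,"turn": -2.7},
    {"dx": 0.573,"dy": -0.655,"dz": 0.096,"turn": -2.7},
    {"dx": 0.573,"dy": -0.655,"dz": 0.096,"turn": -2.7},
    {"dx": 0.573,"dy": -0.655,"dz": 0.096,"turn": -2.7},
    {"dx": 0.573,"dy": -0.655,"dz": 0.096,"turn": -2.7}
  ],
  "jaw": 0.085,
  "force": 60
}}

```text
clock: 2.48
tcp_pos: [0.5112, 0.2639, 0.1608]
ee_rot: [0.0, 0.03, 1.0, -0.0]
contact_force: [0.7, -0.3, 0.7]
width: 0.085
grasp_force: 0.0
```

```bash
python3 - <<'E'
from h import *
print(robot.read_state()["joint_positions"].round(2));m=robot.camera_model("wrist");print(m)
w=robot.get_image("wrist");cv2.imwrite("pics/w1.png",w[:,:,::-1])
E
```

```text
[ 0.48  0.32 -0.26  0.99 -0.    0.54]
{'mtx': array([[309.70691629,   0.        , 323.45912188],
       [  0.        , 309.70691629, 196.23620288],
       [  0.        ,   0.        ,   1.        ]]), 'world_from_camera': array([[ 6.14927702e-02, -9.61400018e-01, -2.68195160e-01,
         4.43128588e-01],
       [ 9.98107352e-01,  5.90712391e-02,  1.70968622e-02,
         2.68988943e-01],
       [-5.94303193e-04, -2.68738894e-01,  9.63212881e-01,
         2.78479361e-01],
       [ 0.00000000e+00,  0.00000000e+00,  0.00000000e+00,
         1.00000000e+00]])}
```

View pics/w1.png

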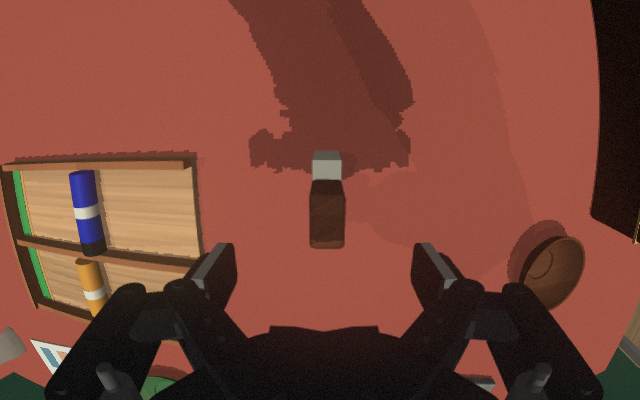

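The wrist picture shows the handle between the open jaws, columns 310–345 and rows 195–247 for its top. The blade is behind it at (326,165).

```bash
cat >> h.py <<'E'
def wonz(m,p,z):
    K=m["mtx"];T=m["world_from_camera"];d=np.array([p[0]-K[0,2],p[1]-K[1,2]])/K[0,0];th=np.hypot(*d);d=d/th*np.sin(th)
    r=T[:3,:3]@[d[0],-d[1],-np.cos(th)];o=T[:3,3];return o+r*(z-o[2])/r[2]
E
python3 - <<'E'
from h import *
np.set_printoptions(precision=4,suppress=True)
m=robot.camera_model("wrist")
w=cv2.imread("pics/w1.png")
g=w[150:255,295:365].astype(int).sum(2)
for r in (185,195,205,215,225,235,243): 
    c=np.where((w[r,295:365].astype(int).sum(1)<190))[0]+295; print(r,c.min(),c.max(),wonz(m,(c.min()-.5,r),.102)[:2],wonz(m,(c.max()+.5,r),.102)[:2])
print(w[178:252,328].astype(int).sum(1))
E
```

```text
185 312 341 [0.4851 0.2593] [0.4862 0.2769]
195 310 344 [0.4911 0.2577] [0.4924 0.2784]
205 310 344 [0.4973 0.2573] [0.4986 0.2781]
215 310 344 [0.5036 0.2568] [0.5049 0.2779]
225 310 344 [0.51   0.2563] [0.5113 0.2776]
235 310 343 [0.5166 0.2558] [0.5179 0.2767]
243 310 343 [0.522  0.2554] [0.5233 0.2765]
[378 263 105 105 111 114 114 115 102 119  96 117 108 118 114 109 117 120
 139 141 140 128 144 150 166 146 156 150 145 136 146 132 136 146 151 134
 146 141 147 143 150 140 149 143 131 129 150 137 121 121 127 135 146 124
 135 130 131 140 143 144 144 148 147 161 190 210 197 197 184 182 204 303
 322 322]
```

>>> {"fn": "drive_effector", "kwargs": {
  "segments": [
    {"dx": 0.001,"dy": 0.0015,"dz": 0.02},
    {"dx": 0.001,"dy": 0.0015,"dz": 0.045},
    {"dx": 0.001,"dy": 0.0015,"dz": 0.06},
    {"dx": 0.001,"dy": 0.0015,"dz": 0.071},
    {"dx": 0.001,"dy": 0.0015,"dz": 0.071},
    {"dx": 0.001,"dy": 0.0015,"dz": 0.071}
  ]
}}

```text
clock: 3.28
tcp_pos: [0.5106, 0.2668, 0.09]
ee_rot: [0.0, 0.029, 1.0, 0.0]
contact_force: [0.7, 0.2, -0.2]
width: 0.0853
grasp_force: 0.0
```

>>> {"fn": "drive_effector", "kwargs": {
  "segments": [
    {},
    {},
    {},
    {},
    {},
    {}
  ],
  "jaw": 0,
  "force": 60
}}

```text
clock: 4.03
tcp_pos: [0.5103, 0.2667, 0.0896]
ee_rot: [0.0, 0.029, 1.0, 0.0]
contact_force: [0.2, -0.4, 3.4]
width: 0.0213
grasp_force: 58.9
```

>>> {"fn": "drive_effector", "kwargs": {
  "segments": [
    {"dz": -0.02},
    {"dz": -0.06},
    {"dx": -0.004,"dy": -0.04,"dz": -0.06},
    {"dx": -0.008,"dy": -0.08,"dz": -0.06,"turn": 0.01},
    {"dx": -0.012,"dy": -0.12,"dz": -0.06,"turn": 0.02},
    {"dx": -0.016,"dy": -0.16,"dz": -0.06,"turn": 0.036},
    {"dx": -0.02,"dy": -0.19,"dz": -0.06,"turn": 0.036},
    {"dx": -0.0206,"dy": -0.205,"dz": -0.06,"turn": 0.036},
    {"dx": -0.0206,"dy": -0.205,"dz": -0.06,"turn": 0.036},
    {"dx": -0.0206,"dy": -0.205,"dz": -0.05,"turn": 0.036},
    {"dx": -0.0206,"dy": -0.205,"dz": -0.035,"turn": 0.036},
    {"dx": -0.0206,"dy": -0.205,"dz": -0.025,"turn": 0.036},
    {"dx": -0.0206,"dy": -0.205,"dz": -0.02,"turn": 0.036},
    {"dx": -0.0206,"dy": -0.205,"dz": -0.02,"turn": 0.036}
  ]
}}

```text
clock: 5.78
tcp_pos: [0.5182, 0.0609, 0.1087]
ee_rot: [-0.001, 0.047, 0.999, -0.0]
contact_force: [0.4, 0.4, -1.4]
width: 0.0214
grasp_force: 59.3
```

```bash
python3 - <<'E'
from h import *
print(robot.read_state()["tcp_pos"],robot.read_state()["ee_rot"])
ims=[]
for n in("scene","top"):
    im=robot.get_image(n);cv2.imwrite(f"pics/{n}1.png",im[:,:,::-1]);ims.append(im)
a=cv2.resize(ims[0][170:400,130:430],None,fx=1.3,fy=1.3);b=ims[1][110:300,250:510]
o=np.zeros((300,660,3),np.uint8);o[:299,:390]=a[:300];o[:190,395:655]=b
cv2.imwrite("pics/c1.png",o[:,:,::-1])
E
```

```text
[0.5182198  0.06085451 0.10873338] [-5.22252573e-04  4.72563521e-02  9.98882655e-01 -8.33680846e-05]
```

View pics/c1.png

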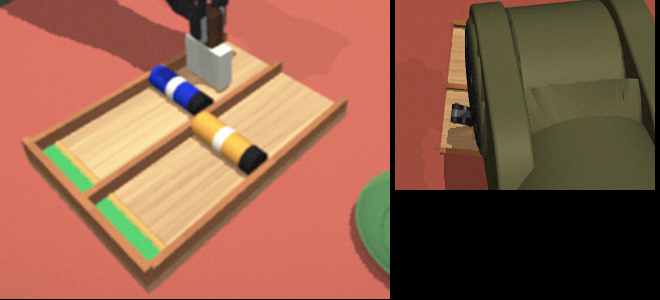

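The scene crop shows the blade inside the blue lane behind the vial, clear of the walls. In the top view the arm hides the rack. I'll start the slow push.

>>> {"fn": "drive_effector", "kwargs": {
  "segments": [
    {"dy": -0.004},
    {"dy": -0.008},
    {"dy": -0.012},
    {"dy": -0.015},
    {"dy": -0.018},
    {"dy": -0.02},
    {"dy": -0.022},
    {"dy": -0.024},
    {"dy": -0.026},
    {"dy": -0.028},
    {"dy": -0.03},
    {"dy": -0.033},
    {"dy": -0.036},
    {"dy": -0.039},
    {"dy": -0.042},
    {"dy": -0.045},
    {"dy": -0.048},
    {"dy": -0.051},
    {"dy": -0.054},
    {"dy": -0.057}
  ]
}}

```text
clock: 8.38
tcp_pos: [0.5132, 0.0038, 0.1093]
ee_rot: [-0.0, 0.047, 0.999, 0.0]
contact_force: [0.9, 0.1, -1.7]
width: 0.0214
grasp_force: 59.3
```

```bash
cat > v.py <<'E'
from h import *
import sys
np.set_printoptions(precision=4,suppress=True)
im=robot.get_image("scene");cv2.imwrite(f"pics/{sys.argv[1]}.png",im[:,:,::-1])
s=robot.read_state();O=np.array([.5148,.0001]);v=np.array([.094,.9956]);u=np.array([.9956,-.094])
d=s["tcp_pos"][:2]-O;print(s["clock"],"blade y",12.25+1e3*d@v,"x",1e3*d@u)
for lo,hi,n in((110,140,60),(130,255,255),"blue"),((15,170,90),(25,255,255),"ochre"):
    for c in blobs(im,lo,hi,30,(130,170,430,400)):
        p=cv2.minAreaRect(c)[0];w=onz("scene",p,.032)[:2]-O;print(n,np.array(p),"rack y",12.25+1e3*w@v,"x",1e3*w@u-52)
E
python3 v.py s2; python3 - <<'E'
import subprocess
E
python3 - <<'E'
import sys;sys.argv=["v","tmp"]
from h import *
im=cv2.imread("pics/scene1.png")[:,:,::-1].copy();O=np.array([.5148,.0001]);v=np.array([.094,.9956])
for c in blobs(im,(110,140,60),(130,255,255),30,(130,170,430,400)):
    p=cv2.minAreaRect(c)[0];print("before",p,12.25+1e3*(onz("scene",p,.032)[:2]-O)@v)
E
```

```text
8.425 blade y 15.491086257321282 x -1.9630399542119046
blue [256.9397 251.5258] rack y -13.201048166004345 x -38.44445662757229
blue [238.2677 237.5521] rack y -13.07864497401647 x -85.13419104637521
ochre [310.2703 283.6216] rack y -3.325146897084851 x 65.87556427125138
ochre [285.558 271.694] rack y -11.689227793903871 x 24.187955956672766
before (271.7799987792969, 241.9600067138672) 17.127365891360622
before (253.24002075195312, 228.68002319335938) 17.635088245601743
```

>>> {"fn": "drive_effector", "kwargs": {
  "segments": [
    {"dy": -0.003},
    {"dy": -0.006},
    {"dy": -0.009},
    {"dy": -0.012},
    {"dy": -0.015},
    {"dy": -0.018},
    {"dy": -0.021},
    {"dy": -0.024},
    {"dy": -0.027},
    {"dy": -0.03},
    {"dy": -0.033},
    {"dy": -0.036},
    {"dy": -0.039},
    {"dy": -0.042},
    {"dy": -0.045},
    {"dy": -0.048},
    {"dy": -0.051},
    {"dy": -0.054},
    {"dy": -0.057},
    {"dy": -0.06}
  ]
}}

```text
clock: 10.92
tcp_pos: [0.5075, -0.0559, 0.1093]
ee_rot: [0.0, 0.047, 0.999, 0.0]
contact_force: [0.4, -0.2, -1.3]
width: 0.0215
grasp_force: 59.3
```

```bash
python3 v.py s3
```

```text
10.975 blade y -44.51558411680373 x -1.9983470620022183
blue [224.2883 271.7471] rack y -72.88796777132866 x -39.510510665133225
blue [206.3588 256.1647] rack y -72.48996319490509 x -85.45267591462391
ochre [310.4324 283.5946] rack y -3.131964119020955 x 66.00527827835423
ochre [285.48 271.86] rack y -11.99133526323002 x 24.346529056378074
```

>>> {"fn": "drive_effector", "kwargs": {
  "segments": [
    {"dy": -0.003},
    {"dy": -0.006},
    {"dy": -0.009},
    {"dy": -0.012},
    {"dy": -0.015},
    {"dy": -0.018},
    {"dy": -0.021},
    {"dy": -0.024},
    {"dy": -0.027},
    {"dy": -0.029},
    {"dy": -0.031},
    {"dy": -0.033},
    {"dy": -0.035},
    {"dy": -0.037},
    {"dy": -0.039}
  ]
}}

```text
clock: 12.85
tcp_pos: [0.5038, -0.0947, 0.1093]
ee_rot: [0.0, 0.047, 0.999, -0.0]
contact_force: [0.1, -0.5, -1.9]
width: 0.0215
grasp_force: 59.3
```

```bash
python3 v.py s4
```

```text
12.9 blade y -83.3604803636095 x -1.9975843729806595
blue [201.2744 286.4561] rack y -111.2651885683834 x -39.476447934659525
blue [183.25 269.75] rack y -111.4809769855955 x -85.47437699233171
ochre [311.2145 288.2107] rack y -8.449263531295536 x 72.6325774737028
ochre [285.2262 272.2511] rack y -12.771934730471607 x 24.64634298903968
```

>>> {"fn": "drive_effector", "kwargs": {
  "segments": [
    {"dy": -0.002},
    {"dy": -0.004},
    {"dy": -0.006},
    {"dy": -0.007},
    {"dy": -0.008},
    {"dy": -0.009},
    {"dy": -0.01},
    {"dy": -0.011},
    {"dy": -0.012},
    {"dy": -0.013},
    {"dy": -0.014},
    {"dy": -0.015},
    {"dy": -0.016},
    {"dy": -0.017},
    {"dy": -0.018},
    {"dy": -0.019},
    {"dy": -0.02},
    {"dy": -0.02}
  ]
}}

```text
clock: 15.15
tcp_pos: [0.5019, -0.1145, 0.1093]
ee_rot: [-0.0, 0.047, 0.999, 0.0]
contact_force: [0.3, -0.2, -1.9]
width: 0.0212
grasp_force: 59.3
```

```bash
python3 v.py s5; python3 - <<'E'
import cv2
cv2.imwrite("pics/s5c.png",cv2.resize(cv2.imread("pics/s5.png")[190:390,130:350],None,fx=3,fy=3,interpolation=cv2.INTER_CUBIC)[:,:])
E
```

```text
15.2 blade y -103.05054729256288 x -2.016135671344209
blue [186.25 295.25] rack y -133.87687313483875 x -40.683612432310326
blue [169. 278.] rack y -133.854657063991 x -85.70614847896647
ochre [310.5067 283.7906] rack y -3.320596596472484 x 66.33177042127919
ochre [285.75 271.75] rack y -11.572541916001995 x 24.469558203367455
```

View pics/s5c.png

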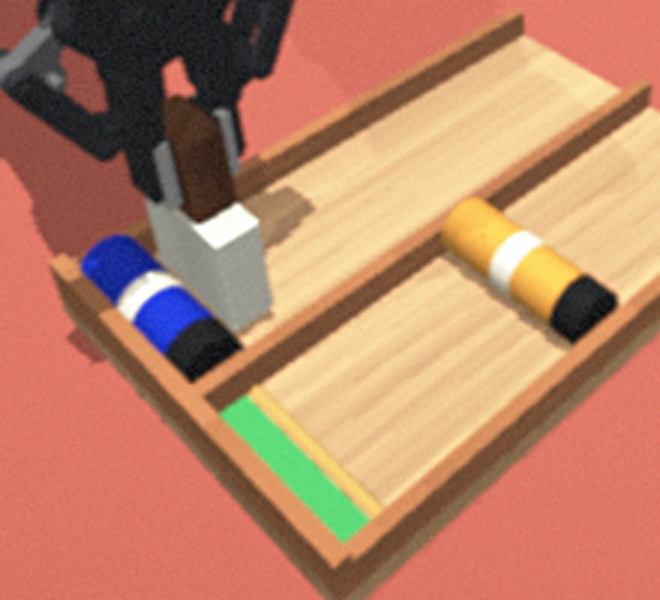

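The blue vial lies beyond the bead against the stop, lying in the pocket at about (160,310) in the crop. Its rack y measures about −133, with a small gap to the blade, and the ochre vial is unmoved. I'll back off and return the paddle.

>>> {"fn": "drive_effector", "kwargs": {
  "segments": [
    {"dy": 0.005},
    {"dy": 0.015},
    {"dy": 0.03},
    {"dy": 0.03,"dz": -0.02},
    {"dy": 0.03,"dz": -0.05},
    {"dx": 0.003,"dy": 0.06,"dz": -0.05},
    {"dx": 0.006,"dy": 0.1,"dz": -0.05},
    {"dx": 0.01,"dy": 0.15,"dz": -0.05},
    {"dx": 0.014,"dy": 0.2,"dz": -0.05},
    {"dx": 0.018,"dy": 0.25,"dz": -0.05,"turn": -0.01},
    {"dx": 0.022,"dy": 0.3,"dz": -0.05,"turn": -0.02},
    {"dx": 0.025,"dy": 0.34,"dz": -0.05,"turn": -0.03},
    {"dx": 0.0275,"dy": 0.37,"dz": -0.05,"turn": -0.036},
    {"dx": 0.0275,"dy": 0.38,"dz": -0.05,"turn": -0.036},
    {"dx": 0.0275,"dy": 0.38,"dz": -0.04,"turn": -0.036},
    {"dx": 0.0275,"dy": 0.38,"dz": -0.02,"turn": -0.036},
    {"dx": 0.0275,"dy": 0.38,"turn": -0.036},
    {"dx": 0.0275,"dy": 0.38,"dz": 0.01,"turn": -0.036},
    {"dx": 0.0275,"dy": 0.38,"dz": 0.014,"turn": -0.036},
    {"dx": 0.0275,"dy": 0.38,"dz": 0.014,"turn": -0.036}
  ]
}}

```text
clock: 17.7
tcp_pos: [0.5107, 0.2661, 0.0954]
ee_rot: [0.0, 0.03, 1.0, -0.0]
contact_force: [0.2, 0.4, -1.9]
width: 0.0214
grasp_force: 59.4
```

>>> {"fn": "drive_effector", "kwargs": {
  "segments": [
    {"dz": 0.002},
    {"dz": 0.004},
    {"dz": 0.005},
    {"dz": 0.0055},
    {"dz": 0.0055}
  ]
}}

```text
clock: 18.32
tcp_pos: [0.5105, 0.2664, 0.0898]
ee_rot: [0.0, 0.029, 1.0, -0.0]
contact_force: [0.1, 0.5, -1.3]
width: 0.0216
grasp_force: 59.4
```

>>> {"fn": "drive_effector", "kwargs": {
  "segments": [
    {"dz": 0.0003},
    {"dz": 0.0005},
    {"dz": 0.0005},
    {"dz": 0.0005}
  ]
}}

```text
clock: 18.82
tcp_pos: [0.5106, 0.2665, 0.0895]
ee_rot: [0.0, 0.029, 1.0, 0.0]
contact_force: [-0.2, -0.0, 2.3]
width: 0.021
grasp_force: 59.8
```

>>> {"fn": "drive_effector", "kwargs": {
  "segments": [
    {},
    {},
    {},
    {},
    {},
    {}
  ],
  "jaw": 0.06
}}

```text
clock: 19.58
tcp_pos: [0.5105, 0.2664, 0.0893]
ee_rot: [0.0, 0.029, 1.0, -0.0]
contact_force: [0.5, 0.2, -0.2]
width: 0.0603
grasp_force: 0.0
```

>>> {"fn": "drive_effector", "kwargs": {
  "segments": [
    {"dz": -0.01},
    {"dz": -0.03},
    {"dz": -0.06},
    {"dz": -0.1},
    {"dy": 0.01,"dz": -0.12},
    {"dy": 0.05,"dz": -0.14},
    {"dy": 0.1,"dz": -0.14},
    {"dy": 0.1,"dz": -0.14}
  ]
}}

```text
clock: 20.58
tcp_pos: [0.5165, 0.3693, 0.23]
ee_rot: [0.001, 0.028, 1.0, 0.001]
contact_force: [-0.0, 0.6, -0.9]
width: 0.0604
grasp_force: 0.0
```

```bash
python3 v.py s6
python3 - <<'E'
from h import *
np.set_printoptions(precision=4,suppress=True)
im=cv2.imread("pics/s6.png");t=robot.get_image("top");cv2.imwrite("pics/t6.png",t[:,:,::-1])
o=np.zeros((400,800,3),np.uint8);o[:,:300]=im[:,130:430];o[:,300:800]=t[:,140:,::-1];cv2.imwrite("pics/c6.png",o)
O=np.array([.5148,.0001]);v=np.array([.094,.9956])
for lo,hi,n in((110,140,60),(130,255,255),"blue"),((15,170,90),(25,255,255),"ochre"):
    for c in blobs(t,lo,hi,30,(350,130,500,290)):
        p=cv2.minAreaRect(c)[0];w=onz("top",p,.030)[:2];print(n,np.array(p),"rack y",12.25+1e3*(w-O)@v)
E
```

```text
20.625 blade y 378.1299312013917 x -33.14821779814716
blue [186.25 295.75] rack y -134.3396353132393 x -39.92377334807486
blue [168.7567 277.4595] rack y -133.56516543691828 x -86.8852143341571
ochre [310.4017 283.3613] rack y -2.850970224337482 x 65.67475505911757
ochre [288.3846 266.9231] rack y -2.284581277228064 x 20.184652151659577
blue [472.8122 262.6294] rack y -132.16615111523896
blue [475.0375 234.6809] rack y -132.59307887581377
ochre [395.5328 189.6394] rack y 1.9503519591566452
ochre [398.0885 162.1726] rack y 1.7017833772896598
```

View pics/c6.png

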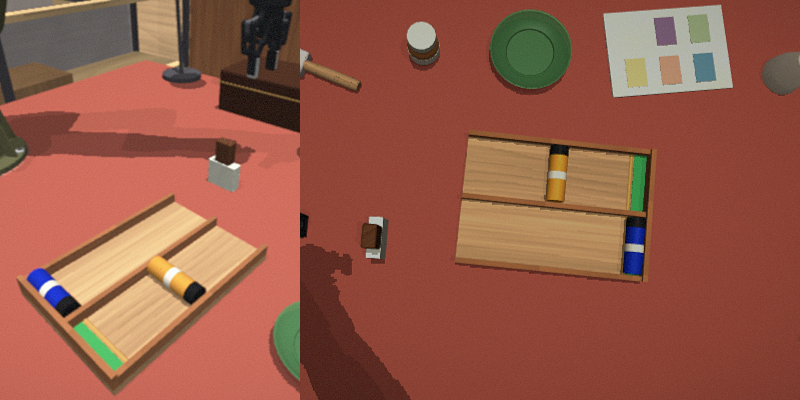

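The blue vial covers the pocket at (634,247) in the crop. The ochre vial's pixels match the first top image, and the paddle stands upright at (373,238), where it started.

```bash
python3 -c "
from cell import robot
print(robot.sign_off())"
```

```text
the job is handed in; nothing more can be done
None
```

The job is handed in at about 21 s of the 46 s limit: the blue vial is in the green pocket (rack y about −133 mm), the ochre vial hasn't moved, and the paddle stands upright where it started.

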